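# Register a cell carrier on the reading stage and close it

## Robot

A 7-joint arm with a two-finger parallel gripper is mounted at the origin on the work surface. World frame = base frame: x ahead of the robot, y to its left, z up, the work surface at z = 0. Lengths are in m, angles in rad, forces in N, time in s.
With the tool pointing down it reaches from about 0.425 to 0.95 m from the base axis. Payload 4.7 kg.
Tool frame: the origin (TCP) lies at the very end of the fingers, on their centre line; the grasp point (between the pads) lies 19 mm behind it; z points along the fingers, y is the line along which they close (so a half turn about z gives the same grasp; the last joint's range is limited). The gripper opens to 87 mm and grips with 3 to 60 N. Pads are 19 mm wide; open, the fingers measure 117 mm over their backs; the gripper's body (75 mm by 190 mm) begins 51 mm behind the grasp point.
Start: joints at [-1.24, 0.469, -0.049, 1.532, 0.024, 1.141, -0.082], TCP at [0.238, 0.632, 0.187] pointing down, gripper open.
Joint ranges: [-2.59, 2.59], [-0.33, 1.99], [-1.39, 1.29], [0.1, 2.45], [-1.04, 4.18], [0.21, 1.99], [-2.66, 2.66]. Speed limits (rad/s): [2.57, 2.57, 3.14, 3.14, 3.14, 3.14, 3.14].

## Interface

Orientations are given as a 3x3 rotation matrix whose columns are the frame's x, y, z axes.
In Python, from station import manip gives the robot as it stands. The module is installed in compiled form; this text tells all that it offers.
- The arm moves only by the shell command python3 -m crank 'ROWS' [OPENING] [FORCE]. ROWS is JSON, a list that holds one entry, the list of rows, each a list of 6 numbers: the shift along the world's x, y, z in m, then the turn, a rotation vector about the world's x, y, z in rad. A call has 1 to 8 rows; each row shifts and turns the commanded pose from where the row before left it; what a row does not reach is not made up. A row lasts 1/12 s, in which the tool goes at most 41.7 mm and 7.16 degrees, less where a joint would pass 70% of its speed; a pose out of reach is approached as far as the arm can. A call with a gripper value outside its range is refused whole. OPENING is the opening, from -1 (shut) to 1 (fully open), set as the call begins (- or left out, the last holds). The fingers move at their own pace and stop on an object; FORCE is the grip in N (left out, the last holds). Time passes only in rows, so rows that do not move let the fingers close. It gives the time, the measured TCP pose, the force, the opening and the grip force at its end, in the units of the state.
- manip.observe(): the state, without advancing time (a new reading comes with each control period).
- manip.camera(name): name is "scene" or "top" or "wrist"; returns a dict with "image" (420x560x3 uint8, blue, green, red), "range_z" (420x560 float32, m along the optical axis (not along the pixel's ray), 0 where there is no reading), "fx", "fy", "cx", "cy" (pixels), "extrinsics" (4x4, takes a point from world to camera coordinates). Camera axes: x right, y down, z forward; pixel columns grow to the right and rows downward; lengths in m; the calibration is good to about 2 mm. A picture is of the moment at which its call begins.
- manip.job_done(): hands the job in; it is judged then, once.
The state is a dict: "t": time; "qpos": joint angles; "qvel": joint speeds; "joint_efforts": joint torques, N m; "position": TCP position; "ee_rot": TCP orientation; "contact_force": force on the tool from outside, world axes, zero at the start; "moment": the same for the moment, N m; "grip_width": opening from 0.0 (shut) to 1.0 (fully open); "finger_force": force on a finger pad.
Only numpy, scipy, OpenCV 4.12 (cv2) and the standard library are available. Lean on these libraries where they do the work, as an engineer would, in place of code of your own. Each camera call takes 0.05 s, during which the arm holds its last target. There are 200 camera calls.

## Task

Push the open cell carrier on the reading stage until it sits square and hard up against both steel stops, its long side along the long stop and its end against the short one. Then take the one cover from the bench that fits the whole carrier and seat it fully in the carrier's opening, leaving the carrier registered against the stops. Leave the other two covers and everything else on the bench where they are.

Things in the scene. Friction and masses are not known exactly. Their poses are not given: they have to be found in the camera images.
- stage: Fixed grey reading stage: plate 170 (x) x 240 (y) mm, top 12 mm above the bench. Steel stops 12 mm thick rise 30 mm above the plate: a long one (240 mm) along its +x edge, a short one (125 mm) along its +y edge. Behind the long stop a white housing 46 mm high reaches to x = +135 mm. Origin: centre of the plate, at bench height.
- stage_corner (a point): Point on the plate's top (12 mm above the bench) where the inner faces of the two stops meet; axes as the stage: the long stop's face is the plane x = 0, the short stop's face is the plane y = 0, the free plate lies towards -x and -y.
- carrier: Loose open aluminium box with glass cells inside, about 0.45 kg: 66 (x) x 130 (y) mm, 55 mm high, opening 56 x 120 mm; cells end 42 mm up. It starts on the stage's plate, off the stops and askew. Origin: centre of the underside; z up. Registered, its origin is at x = -33 mm, y = -65 mm from stage_corner, axes parallel.
- long_cover: Loose white cover that fits the carrier, about 0.15 kg: plate 64 (x) x 128 (y) mm, plug 51 x 115 mm. Plug under it 10 mm deep, plate on that 5 mm thick, black grip bar on top 16 mm wide (x), 70 mm long (y), from 15 to 45 mm above the origin. Origin: centre of the plug's underside, which rests on the bench. Seated, that is 45 mm above the carrier's origin.
- short_cover: Loose white cover too short for this carrier, plate 64 (x) x 96 (y) mm. Plug under it 10 mm deep, plate on that 5 mm thick, black grip bar on top 16 mm wide (x), 70 mm long (y), from 15 to 45 mm above the origin. Origin: centre of the plug's underside, which rests on the bench.
- square_cover: Loose white square cover too wide for this carrier, plate 92 x 92 mm. Plug under it 10 mm deep, plate on that 5 mm thick, black grip bar on top 16 mm wide (x), 70 mm long (y), from 15 to 45 mm above the origin. Origin: centre of the plug's underside, which rests on the bench.
- wash_bottle: White bottle with red cap, 66 mm across, 150 mm high. Origin: centre of the underside.
- reagent_bottle: Amber bottle with red cap, 60 mm across, 130 mm high. Origin: centre of the underside.
- beaker: Open white beaker, 96 mm across, 110 mm high. Origin: centre of the underside.
- flask: Glass conical flask, 84 mm across at the foot, 113 mm high. Origin: centre of the underside.
- dish: Closed white round dish, 60 mm across, 16 mm high. Origin: centre of the underside.
- marker: White marker pen with black cap, 14 mm thick, 130 mm long along y, lying on the bench. Origin: centre of the underside.
- tube_rack: Clear rack of capped tubes, 70 (x) x 200 (y) mm, 105 mm high. Origin: centre of the underside.
Not all that is in view belongs to the job. Leave any turquoise look-alike of the long_cover alone. What is shaped like the carrier but green is not meant.

How it is judged:
On the way, in this order (a step that is already met when the one before it is completed fails the run):
1. the carrier stands flat on the stage, registered against both stops (x of carrier in the frame of stage_corner between -0.0355 and -0.031 m and y of carrier in the frame of stage_corner between -0.0675 and -0.063 m and z of carrier in the frame of stage_corner between -0.004 and 0.004 m and angle between the x axis of carrier and the x axis of stage_corner, either way round below 0.025 rad and angle between carrier's own z axis and vertical below 0.03 rad), for 0.2 s.
2. the long cover is seated in the carrier, still registered (all of step 1 and x of long_cover in the frame of carrier between -0.0045 and 0.0045 m and y of long_cover in the frame of carrier between -0.0045 and 0.0045 m and z of long_cover in the frame of carrier between 0.042 and 0.0475 m and angle between the y axis of long_cover and the y axis of carrier, either way round below 0.1 rad and angle between long_cover's own z axis and vertical below 0.04 rad), for 0.2 s.
At the end, for the whole second after the job is handed in: Carrier flat on the stage, long side against the long stop, end against the short one (gaps at its middle under 2.5 mm, parallel within 0.025 rad); long cover seated level in its opening (centred within 4.5 mm, origin 42 to 47.5 mm above the carrier's); both at rest (all of step 2 and linear speed of each of carrier, long_cover below 0.01 m/s); the robot touches nothing.
It fails at once if another cover is shifted by more than 30 mm (distance of any of short_cover, square_cover from where it was at the start of the episode above 0.03 m).
It fails at once if a bystander on the bench is shifted by more than 30 mm (distance of any of wash_bottle, reagent_bottle, beaker, flask, dish, marker, tube_rack from where it was at the start of the episode above 0.03 m).
It also fails if it takes over 61 s, if anything falls off the work surface, if the arm or the gripper's body presses on something with over 40 N, if the wrist force passes 120 N, or if a joint passes its speed limit or range.

## Working session

There is one attempt and no reset: what is moved stays moved. The work goes in short steps, Python scripts to look and compute and a shell command to move; the robot and the scene stay as the last step left them, time stands still between calls to the robot, and variables do not carry over. Pictures are saved under pics/ and viewed, at most 12 in all, crops included, and the job is handed in when it is done.

```bash
mkdir -p pics; cat > h.py <<'E'
import numpy as np, cv2
from station import manip
def snap(n):
    c=manip.camera(n); np.savez(f'pics/{n}.npz',**c); return c
def world(c,u,v,z=None):
    E=np.array(c['extrinsics']); R,t=E[:3,:3],E[:3,3]
    d=np.array([(u-c['cx'])/c['fx'],(v-c['cy'])/c['fy'],1.])
    o=-R.T@t; w=R.T@d
    if z is None: s=float(c['range_z'][int(round(v)),int(round(u))])
    else: s=(z-o[2])/w[2]
    return o+s*w
def load(n): return dict(np.load(f'pics/{n}.npz'))
def cloud(c):
    E=np.array(c['extrinsics']); R,t=E[:3,:3],E[:3,3]
    v,u=np.mgrid[:420,:560]; Z=c['range_z']
    P=np.stack([(u-c['cx'])/c['fx']*Z,(v-c['cy'])/c['fy']*Z,Z],-1)
    return (P-t)@R
E
python3 - <<'E'
from h import *
for n in('top','scene'):
    c=snap(n); cv2.imwrite(f'pics/{n}0.png',cv2.resize(c['image'],(800,600)))
s=manip.observe(); print({k:np.round(v,3).tolist() for k,v in s.items()})
E
```

```text
{'t': 0.1, 'qpos': [-1.24, 0.469, -0.049, 1.534, 0.024, 1.141, -0.082], 'qvel': [0.002, -0.002, -0.001, -0.003, 0.0, -0.003, 0.001], 'joint_efforts': [0.001, -50.917, -0.081, -23.683, -0.062, 0.035, 0.0], 'position': [0.237, 0.631, 0.186], 'ee_rot': [[-0.936, 0.352, -0.001], [0.352, 0.936, -0.002], [-0.0, -0.002, -1.0]], 'contact_force': [0.623, -0.824, -0.323], 'moment': [-0.031, 0.025, 0.032], 'finger_force': 0.0, 'grip_width': 0.999}
```

View pics/top0.png

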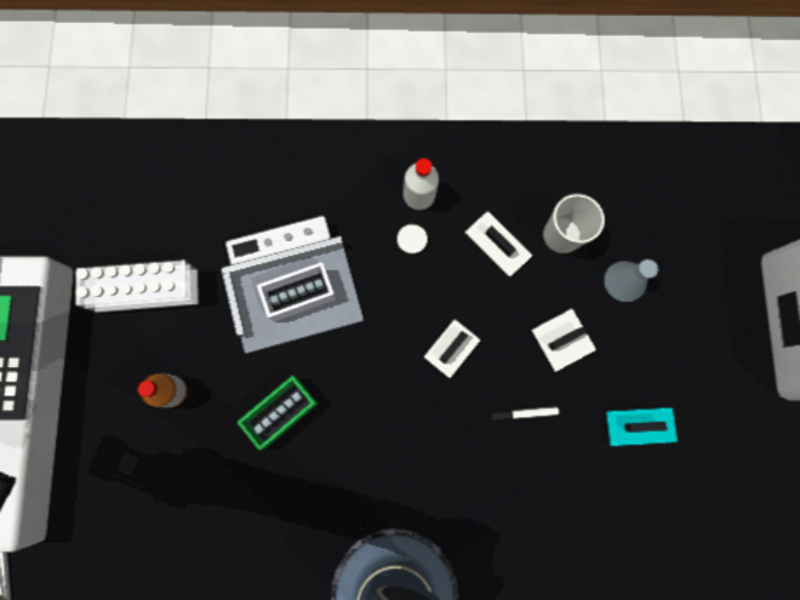

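View pics/scene0.png

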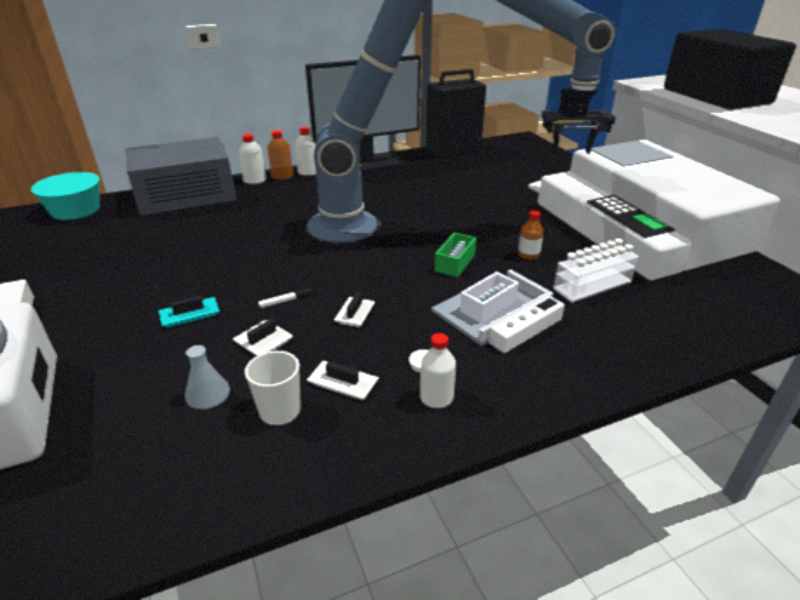

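The long cover is the long white one at (498,243). Things it could be taken for are the short cover (452,348), the square cover (564,340) and the turquoise look-alike (642,426). The carrier is the white-rimmed box on the stage at (295,290), not the green box at (277,412). Next I'll measure from the depth and check one close crop.

```bash
python3 - <<'E'
from h import *
c=load('top'); W=cloud(c); ok=c['range_z']>0
print('cam',-(c['extrinsics'][:3,:3].T@c['extrinsics'][:3,3]),c['fx'])
def reg(u0,v0,u1,v1,lo,hi,name):
    m=np.zeros(ok.shape,bool); m[int(v0*.7):int(v1*.7),int(u0*.7):int(u1*.7)]=1
    m&=ok&(W[...,2]>lo)&(W[...,2]<hi); p=W[m]
    r=cv2.minAreaRect((p[:,:2]*1000).astype(np.float32)); print(name,len(p),np.round(np.median(p[:,2]),4),np.round(r[0],1),np.round(r[1],1),round(r[2],1)); 
    return p
reg(250,255,345,325,.060,.075,'carrier rim')
reg(220,210,365,355,.008,.018,'plate')
reg(220,210,365,355,.036,.0435,'stops')
reg(220,210,365,355,.0445,.052,'housing')
reg(460,205,540,280,.010,.020,'long plate'); reg(460,205,540,280,.036,.055,'long bar')
reg(420,315,485,380,.010,.02,'short plate')
reg(530,305,600,375,.010,.02,'square plate')
# bench height check
print(np.median(W[290:300,250:300,2]))
a=c['image'][145:255,150:260]; b=c['image'][145:200,320:380]
cv2.imwrite('pics/crop1.png',np.hstack([cv2.resize(a,(400,400),interpolation=cv2.INTER_CUBIC),cv2.resize(b,(400,400*55//60),interpolation=cv2.INTER_CUBIC)[:400] if 0 else cv2.resize(b,(400,400),interpolation=cv2.INTER_CUBIC)]))
E
```

```text
cam [0.32708368 0.01797376 1.17055512] 413.55028884895
carrier rim 326 0.0676 [560.7 187. ] [ 67.1 130.4] 19.7
plate 3122 0.013 [589.5 190.7] [282.3 260.5] 0.3
stops 556 0.0415 [600.2 209.6] [188.1 239.1] 15.7
housing 1221 0.0472 [599.7 211. ] [184.6 234.4] 16.5
long plate 685 0.0159 [ 667.8 -214.5] [127.6  64.9] 43.3
long bar 155 0.0458 [ 667.8 -213.8] [69.1 17. ] 43.1
short plate 596 0.016 [ 454.5 -115.8] [63.9 97. ] 50.4
square plate 847 0.0162 [ 470.9 -336.9] [91.7 93.8] 26.8
0.0009110896570040164
```

View pics/crop1.png

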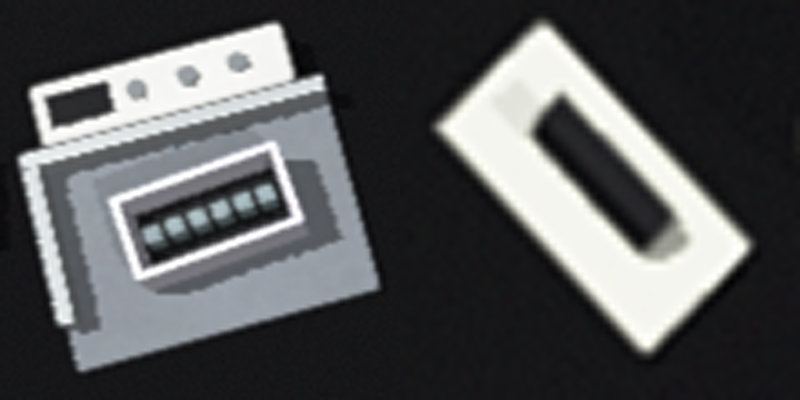

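Left crop: the carrier is askew and off both stops, the long stop at top and the short stop at left. Right crop: the white 64×128 cover, so the choice is confirmed (measured 65×128). Next I'll fit the stop faces.

```bash
python3 - <<'E'
from h import *
c=load('top'); W=cloud(c); ok=c['range_z']>0
m=np.zeros(ok.shape,bool); m[145:255,150:260]=1; m&=ok
P=W[m]; 
# carrier exclusion
d=P[:,:2]-[.5607,.187]; car=np.hypot(*d.T)<.085
st=P[(P[:,2]>.008)&(P[:,2]<.053)&~car]
# free plate edges -> angle
r=cv2.minAreaRect((st[:,:2]*1000).astype(np.float32)); print(r)
best=None
from scipy.optimize import minimize_scalar
hi=st[st[:,2]>.034]
def rot(p,a): 
    ca,sa=np.cos(a),np.sin(a); return np.stack([p[:,0]*ca+p[:,1]*sa,-p[:,0]*sa+p[:,1]*ca],-1)
for a in np.radians(np.arange(12,18,.5)):
    q=rot(hi,a)
    # inner edge of long stop: per y-bin min x ; (exclude short stop)
    ymax=q[:,1].max(); xs=[]
    for y in np.arange(ymax-.22,ymax-.03,.008):
        s=q[(q[:,1]>y)&(q[:,1]<y+.008)]
        if len(s): xs.append((y,s[:,0].min()))
    xs=np.array(xs); k=np.polyfit(xs[:,0],xs[:,1],1)
    xm=np.median(xs[:,1]); ys=[]
    for x in np.arange(xm-.105,xm-.01,.008):
        s=q[(q[:,0]>x)&(q[:,0]<x+.008)]
        if len(s): ys.append(s[:,1].min())
    print(round(np.degrees(a),1),'slope deg',round(np.degrees(k[0]),2),'x face',round(xm,4),round(np.std(xs[:,1]),4),'y face',round(np.median(ys),4),round(np.std(ys),4),'ext',np.round(rot(st,a).min(0),4),np.round(rot(st,a).max(0),4))
E
```

```text
((591.7083129882812, 207.9114532470703), (291.2060241699219, 285.1895751953125), 4.490461826324463)
12.0 slope deg -4.03 x face 0.6653 0.0058 y face 0.1858 0.0067 ext [ 0.4744 -0.0683] [0.7776 0.2252]
12.5 slope deg -3.54 x face 0.6656 0.0055 y face 0.1806 0.0012 ext [ 0.4751 -0.074 ] [0.7788 0.2198]
13.0 slope deg -3.04 x face 0.6657 0.0052 y face 0.1753 0.0012 ext [ 0.4757 -0.0797] [0.78   0.2144]
13.5 slope deg -2.54 x face 0.6657 0.005 y face 0.17 0.001 ext [ 0.4762 -0.0855] [0.7811 0.209 ]
14.0 slope deg -2.04 x face 0.6657 0.0047 y face 0.1647 0.0007 ext [ 0.4768 -0.0912] [0.7822 0.2036]
14.5 slope deg -1.52 x face 0.6656 0.0046 y face 0.1592 0.0005 ext [ 0.4773 -0.0969] [0.7832 0.1981]
15.0 slope deg -1.13 x face 0.6654 0.0045 y face 0.1537 0.0003 ext [ 0.4777 -0.1026] [0.7841 0.1927]
15.5 slope deg -0.68 x face 0.6651 0.0044 y face 0.1485 0.0003 ext [ 0.4781 -0.1086] [0.785  0.1872]
16.0 slope deg -0.24 x face 0.6658 0.0043 y face 0.1432 0.0003 ext [ 0.4785 -0.115 ] [0.7859 0.1817]
16.5 slope deg 0.23 x face 0.6667 0.0043 y face 0.1378 0.0005 ext [ 0.4789 -0.1215] [0.7866 0.1762]
17.0 slope deg 0.73 x face 0.6672 0.0044 y face 0.1327 0.0007 ext [ 0.4792 -0.128 ] [0.7873 0.1707]
17.5 slope deg 1.27 x face 0.6678 0.0045 y face 0.1274 0.001 ext [ 0.4794 -0.1345] [0.788  0.1652]
```

```bash
R='' ; python3 -m crank '[[[0.012,-0.021,0.001,0,0,-0.114],[0.012,-0.021,0.001,0,0,-0.114],[0.012,-0.021,0.001,0,0,-0.114],[0.012,-0.021,0.001,0,0,-0.114],[0.012,-0.021,0.001,0,0,-0.114],[0.012,-0.021,0.001,0,0,-0.114],[0.012,-0.021,0.001,0,0,-0.114],[0.012,-0.021,0.001,0,0,-0.114]]]' 0
python3 -m crank '[[[0.012,-0.021,0.001,0,0,-0.114],[0.012,-0.021,0.001,0,0,-0.114],[0.012,-0.021,0.001,0,0,-0.114],[0.012,-0.021,0.001,0,0,-0.114],[0.012,-0.021,0.001,0,0,-0.114],[0.012,-0.021,0.001,0,0,-0.114],[0.012,-0.021,0.001,0,0,-0.114],[0.012,-0.021,0.001,0,0,-0.114]]]'
python3 -m crank '[[[0.012,-0.021,0.001,0,0,-0.114],[0.012,-0.021,0.001,0,0,-0.114],[0.012,-0.021,0.001,0,0,-0.114],[0.012,-0.021,0.001,0,0,-0.114],[0.012,-0.021,0.001,0,0,-0.114],[0.012,-0.021,0.001,0,0,-0.114],[0,0,0,0,0,0]]]'
python3 - <<'E'
from h import *
c=snap('wrist'); cv2.imwrite('pics/w1.png',c['image'])
E
```

```text
t: 0.77
position: [0.3338, 0.4624, 0.1946]
ee_rot: [[-0.289, 0.957, -0.0], [0.957, 0.289, -0.001], [-0.001, -0.001, -1.0]]
contact_force: [0.7, 0.2, -0.5]
grip_width: 0.529
finger_force: 0.0
t: 1.43
position: [0.4298, 0.2945, 0.2027]
ee_rot: [[0.58, 0.815, -0.0], [0.815, -0.58, -0.0], [-0.001, -0.0, -1.0]]
contact_force: [-0.9, -0.1, 0.2]
grip_width: 0.502
finger_force: 0.0
t: 2.02
position: [0.5038, 0.1642, 0.2093]
ee_rot: [[0.966, 0.259, 0.002], [0.259, -0.966, -0.003], [0.001, 0.003, -1.0]]
contact_force: [0.5, -0.6, 1.0]
grip_width: 0.498
finger_force: 0.0
```

View pics/w1.png

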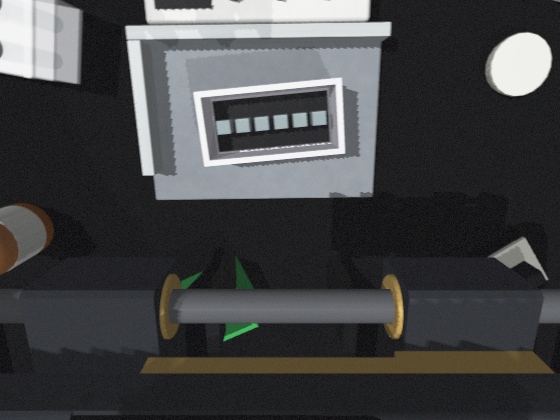

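The wrist view shows the carrier at (270,122), the inner edge of the long stop near row 37 and that of the short stop near column 150. I'll refine the stop and carrier fit from this closer view.

```bash
cat >> h.py <<'E'
def rot(p,a):
    ca,sa=np.cos(a),np.sin(a); return np.stack([p[:,0]*ca+p[:,1]*sa,-p[:,0]*sa+p[:,1]*ca],-1)
def edges(c,a0=np.radians(15.8)):
    "stop inner-edge lines in frame rotated by a0, from the height step at their top"
    W=cloud(c); W=W[c['range_z']>0]; q=rot(W,a0); z=W[:,2]
    s=(z>.030)&(z<.0435)
    xs=[];ys=[]
    for y in np.arange(-.085,.13,.005):
        k=s&(q[:,1]>y)&(q[:,1]<y+.005)&(q[:,0]>.652)&(q[:,0]<.69)
        if k.sum()>3: xs.append((y+.0025,q[k,0].min()))
    for x in np.arange(.545,.65,.005):
        k=s&(q[:,0]>x)&(q[:,0]<x+.005)&(q[:,1]>.13)&(q[:,1]<.17)
        if k.sum()>3: ys.append((x+.0025,q[k,1].min()))
    out=[]
    for L in(xs,ys):
        L=np.array(L)
        if len(L)<4: out.append(None); continue
        k=np.polyfit(*L.T,1); r=L[:,1]-np.polyval(k,L[:,0]); L=L[abs(r)<.002]; k=np.polyfit(*L.T,1)
        out.append((len(L),round(np.degrees(k[0]),2),round(float(np.median(L[:,1])),4)))
    return out
def rim(c,lo=.060,hi=.074,ctr=(.59,.05)):
    W=cloud(c); W=W[c['range_z']>0]; q=rot(W,np.radians(15.8))
    k=(W[:,2]>lo)&(W[:,2]<hi)&(np.hypot(q[:,0]-ctr[0],q[:,1]-ctr[1])<.12)&(q[:,0]<.675)
    r=cv2.minAreaRect((q[k]*1000).astype(np.float32)); return k.sum(),np.median(W[k,2]),np.round(r[0],1),np.round(r[1],1),round(r[2],2)
E
python3 - <<'E'
from h import *
for n in('wrist','top'):
    c=load(n); print(n,edges(c),rim(c))
E
```

```text
wrist [(44, np.float64(0.07), 0.665), (21, np.float64(-0.24), 0.1469)] (np.int64(2681), np.float64(0.06637665764276475), array([590.5,  29.3]), array([ 66.1, 130.3]), 4.44)
top [(41, np.float64(0.11), 0.6652), (20, np.float64(-0.57), 0.1454)] (np.int64(326), np.float64(0.06757580460697452), array([590.4,  27.3]), array([ 67.1, 130.4]), 3.88)
```

```bash
python3 -m crank '[[[-0.005,0.007,-0.03,0,0,0.014],[0,0,-0.035,0,0,0],[0,0,-0.035,0,0,0],[0,0,-0.035,0,0,0],[0,0,-0.03,0,0,0],[0,0,-0.008,0,0,0],[0,0,0,0,0,0]]]'
python3 -m crank '[[[0.0096,0.0027,0,0,0,0],[0.0096,0.0027,0,0,0,0],[0.0077,0.0022,0,0,0,0],[0.0077,0.0022,0,0,0,0],[0.0077,0.0022,0,0,0,0],[0.0077,0.0022,0,0,0,0],[0,0,0,0,0,0]]]'
python3 - <<'E'
from h import *
s=manip.observe(); print(rot(np.array([s['position'][:2]]),np.radians(15.8)),s['contact_force'])
E
```

```text
t: 2.65
position: [0.4942, 0.177, 0.0338]
ee_rot: [[0.958, 0.286, -0.005], [0.286, -0.958, -0.002], [-0.006, 0.001, -1.0]]
contact_force: [0.4, -0.4, 0.2]
grip_width: 0.493
finger_force: 0.0
t: 3.23
position: [0.5489, 0.1916, 0.0365]
ee_rot: [[0.959, 0.284, 0.003], [0.284, -0.959, 0.0], [0.003, 0.0, -1.0]]
contact_force: [-0.9, -0.2, -0.0]
grip_width: 0.502
finger_force: 0.0
[[0.58035317 0.03495013]] [-0.89565517 -0.22004959 -0.02035393]
```

```bash
python3 -m crank '[[[0.0038,0.0011,0,0,0,-0.012],[0.0029,0.0008,0,0,0,0],[0,0,0,0,0,0]]]'
python3 -m crank '[[[0.0019,0.0005,0,0,0,0],[0.0019,0.0005,0,0,0,0],[0,0,0,0,0,0]]]'
python3 - <<'E'
from h import *
s=manip.observe(); print(rot(np.array([s['position'][:2]]),np.radians(15.8)),s['contact_force'])
c=snap('wrist'); print(edges(c),rim(c)); cv2.imwrite('pics/w2.png',c['image'])
E
```

```text
t: 3.48
position: [0.5537, 0.193, 0.0359]
ee_rot: [[0.962, 0.272, 0.0], [0.272, -0.962, -0.0], [0.0, 0.0, -1.0]]
contact_force: [-1.0, 0.4, 0.7]
grip_width: 0.499
finger_force: 0.0
t: 3.73
position: [0.5574, 0.194, 0.036]
ee_rot: [[0.962, 0.272, 0.0], [0.272, -0.962, 0.0], [0.0, 0.0, -1.0]]
contact_force: [-0.3, 0.9, -0.4]
grip_width: 0.501
finger_force: 0.0
[[0.58918548 0.03493426]] [-0.30677134  0.91745388 -0.35441749]
[(44, np.float64(0.07), 0.6655), (15, np.float64(-0.41), 0.1467)] (np.int64(5485), np.float64(0.06628821174567905), array([590.7,  29.1]), array([ 66.8, 130.6]), 4.47)
```

View pics/w2.png

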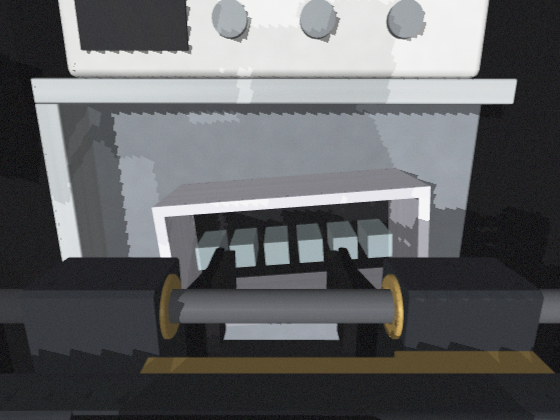

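```bash
python3 - <<'E'
from h import *
c=load('wrist')
for u,v in[(225,258),(220,280),(345,258),(350,280),(280,335),(276,250),(290,280),(230,300)]:
    p=world(c,u,v); print((u,v),np.round(p,4),np.round(rot(p[None],np.radians(15.8)),4))
t=snap('top'); print(rim(t))
s=snap('scene'); a=cv2.resize(s['image'][170:270,290:430],(560,400),interpolation=cv2.INTER_CUBIC); cv2.imwrite('pics/s2.png',a)
E
```

```text
(225, 258) [0.5595 0.2213 0.0804] [[0.5986 0.0606]]
(220, 280) [0.5598 0.2201 0.1022] [[0.5986 0.0594]]
(345, 258) [0.5752 0.1705 0.0835] [[0.5999 0.0075]]
(350, 280) [0.573  0.1708 0.1008] [[0.5979 0.0083]]
(280, 335) [0.4826 0.1741 0.0112] [[0.5117 0.0362]]
(276, 250) [0.5594 0.1979 0.0545] [[0.5921 0.0381]]
(290, 280) [0.5333 0.1821 0.0297] [[0.5627 0.03  ]]
(230, 300) [0.5844 0.2146 0.1571] [[0.6207 0.0474]]
(np.int64(115), np.float64(0.06754496859449095), array([566.3,   9.8]), array([ 61.7, 126.7]), 36.0)
```

View pics/s2.png

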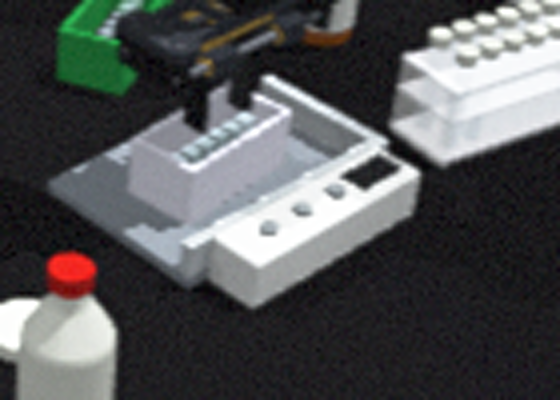

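The carrier has not moved. The fingertips passed over the rim and hang above the opening, so the real tips are higher than the reported z of 0.036. I'll measure the actual tip height.

```bash
python3 - <<'E'
from h import *
c=load('wrist'); W=cloud(c); q=rot(W.reshape(-1,3),np.radians(15.8)).reshape(420,560,2)
for u in(216,222,228,345,350):
  print(u,[(v,np.round([*q[v,u],W[v,u,2]],3).tolist()) for v in range(236,262,3)])
s=manip.observe(); print(s['position'],s['qpos'])
print(np.round(c['extrinsics'],3), -(c['extrinsics'][:3,:3].T@c['extrinsics'][:3,3]))
E
```

```text
216 [(236, [0.594, 0.072, 0.037]), (239, [0.594, 0.071, 0.043]), (242, [0.593, 0.071, 0.046]), (245, [0.594, 0.069, 0.053]), (248, [0.6, 0.066, 0.072]), (251, [0.6, 0.065, 0.076]), (254, [0.6, 0.065, 0.08]), (257, [0.6, 0.064, 0.083]), (260, [0.6, 0.064, 0.086])]
222 [(236, [0.594, 0.069, 0.038]), (239, [0.593, 0.068, 0.04]), (242, [0.592, 0.068, 0.041]), (245, [0.59, 0.068, 0.042]), (248, [0.6, 0.063, 0.072]), (251, [0.6, 0.063, 0.075]), (254, [0.6, 0.062, 0.078]), (257, [0.598, 0.062, 0.079]), (260, [0.599, 0.061, 0.083])]
228 [(236, [0.59, 0.067, 0.026]), (239, [0.588, 0.067, 0.027]), (242, [0.586, 0.067, 0.026]), (245, [0.584, 0.067, 0.026]), (248, [0.582, 0.067, 0.027]), (251, [0.599, 0.06, 0.072]), (254, [0.599, 0.06, 0.077]), (257, [0.599, 0.059, 0.08]), (260, [0.598, 0.059, 0.082])]
345 [(236, [0.598, 0.002, 0.05]), (239, [0.598, 0.002, 0.054]), (242, [0.596, 0.002, 0.054]), (245, [0.595, 0.002, 0.054]), (248, [0.6, 0.006, 0.072]), (251, [0.6, 0.006, 0.075]), (254, [0.6, 0.007, 0.079]), (257, [0.6, 0.007, 0.083]), (260, [0.6, 0.008, 0.086])]
350 [(236, [0.599, -0.0, 0.052]), (239, [0.598, -0.0, 0.053]), (242, [0.596, -0.0, 0.053]), (245, [0.594, -0.001, 0.052]), (248, [0.593, -0.001, 0.053]), (251, [0.591, -0.001, 0.054]), (254, [0.59, -0.001, 0.054]), (257, [0.6, 0.005, 0.082]), (260, [0.6, 0.006, 0.087])]
[0.55695636 0.19386218 0.03593468] [-0.77186635  0.54156479  0.49386097  1.90079271 -0.35270104  0.78566374
 -1.38005216]
[[ 0.272 -0.962  0.001  0.036]
 [-0.926 -0.261  0.272  0.575]
 [-0.262 -0.075 -0.962  0.405]
 [ 0.     0.     0.     1.   ]] [0.62873019 0.21503067 0.23328114]
```

The tips are really at z ≈ 0.071, 35 mm above the reported TCP, while x and y agree. I'll lift clear, go back and come down 35 mm lower.

```bash
python3 -m crank '[[[0,0,0.02,0,0,0],[0,0,0.005,0,0,0],[-0.0294,-0.0115,0,0,0,0],[-0.0293,-0.0114,0,0,0,0],[0,0,-0.02,0,0,0],[0,0,-0.02,0,0,0],[0,0,-0.015,0,0,0],[0,0,0,0,0,0]]]'
python3 - <<'E'
from h import *
s=manip.observe(); print(rot(np.array([s['position'][:2]]),np.radians(15.8)),s['position'],s['contact_force'])
c=snap('wrist'); print(rim(c)); W=cloud(c); q=rot(W.reshape(-1,3),np.radians(15.8)).reshape(420,560,2)
for u in(216,222,228,80): print(u,[(v,np.round([*q[v,u],W[v,u,2]],3).tolist()) for v in list(range(239,262,3))+[270,280,340]])
E
```

```text
t: 4.55
position: [0.4962, 0.1704, 0.0038]
ee_rot: [[0.962, 0.273, -0.004], [0.273, -0.962, -0.002], [-0.005, 0.001, -1.0]]
contact_force: [-0.2, 0.2, 0.6]
grip_width: 0.497
finger_force: 0.0
[[0.52381696 0.02886062]] [0.49616792 0.17039521 0.00375496] [-0.20489085  0.22018893  0.59354585]
(np.int64(20950), np.float64(0.06627044395665116), array([568.6,  27.5]), array([110.6, 131.3]), 4.43)
216 [(239, [0.529, 0.065, 0.012]), (242, [0.527, 0.065, 0.011]), (245, [0.525, 0.065, 0.011]), (248, [0.535, 0.06, 0.039]), (251, [0.535, 0.059, 0.043]), (254, [0.535, 0.059, 0.046]), (257, [0.535, 0.058, 0.05]), (260, [0.535, 0.058, 0.053]), (270, [0.535, 0.056, 0.063]), (280, [0.533, 0.055, 0.069]), (340, [0.52, 0.053, 0.088])]
222 [(239, [0.529, 0.062, 0.011]), (242, [0.527, 0.062, 0.012]), (245, [0.526, 0.062, 0.012]), (248, [0.535, 0.057, 0.04]), (251, [0.535, 0.057, 0.042]), (254, [0.534, 0.056, 0.045]), (257, [0.533, 0.056, 0.046]), (260, [0.534, 0.055, 0.051]), (270, [0.534, 0.054, 0.061]), (280, [0.534, 0.053, 0.07]), (340, [0.515, 0.052, 0.081])]
228 [(239, [0.529, 0.058, 0.011]), (242, [0.527, 0.058, 0.012]), (245, [0.526, 0.059, 0.012]), (248, [0.524, 0.059, 0.011]), (251, [0.534, 0.054, 0.04]), (254, [0.534, 0.054, 0.044]), (257, [0.533, 0.053, 0.047]), (260, [0.533, 0.053, 0.049]), (270, [0.533, 0.052, 0.06]), (280, [0.53, 0.052, 0.062]), (340, [0.457, 0.063, -0.0])]
80 [(239, [0.529, 0.139, 0.011]), (242, [0.527, 0.139, 0.012]), (245, [0.525, 0.14, 0.011]), (248, [0.524, 0.14, 0.012]), (251, [0.522, 0.14, 0.011]), (254, [0.52, 0.14, 0.012]), (257, [0.518, 0.141, 0.011]), (260, [0.562, 0.08, 0.115]), (270, [0.562, 0.077, 0.122]), (280, [0.562, 0.075, 0.126]), (340, [0.551, 0.073, 0.133])]
```

```bash
python3 -m crank '[[[0.0077,0.0022,0,0,0,0],[0.0077,0.0022,0,0,0,0],[0.0058,0.0016,0,0,0,0],[0.0058,0.0016,0,0,0,0],[0.0058,0.0016,0,0,0,0],[0.0058,0.0016,0,0,0,0],[0.0058,0.0016,0,0,0,0],[0.0058,0.0016,0,0,0,0]]]'
python3 -m crank '[[[0.0029,0.0008,0,0,0,0],[0.0029,0.0008,0,0,0,0],[0.0019,0.0005,0,0,0,0],[0,0,0,0,0,0]]]'
python3 - <<'E'
from h import *
s=manip.observe(); print(rot(np.array([s['position'][:2]]),np.radians(15.8)),s['position'],s['contact_force'])
c=snap('wrist'); W=cloud(c);cv2.imwrite('pics/w3.png',c['image']); print(edges(c),rim(c))
E
```

```text
t: 5.27
position: [0.5485, 0.1847, 0.006]
ee_rot: [[0.962, 0.272, -0.001], [0.272, -0.962, -0.0], [-0.001, 0.0, -1.0]]
contact_force: [-4.3, -1.6, 3.3]
grip_width: 0.499
finger_force: 2.5
t: 5.6
position: [0.557, 0.1871, 0.0059]
ee_rot: [[0.962, 0.272, 0.001], [0.272, -0.962, -0.0], [0.001, 0.0, -1.0]]
contact_force: [-2.2, -1.3, 1.3]
grip_width: 0.502
finger_force: 1.2
[[0.58687482 0.02837864]] [0.55697457 0.18710086 0.00592848] [-2.17500083 -1.29502989  1.31653997]
[(42, np.float64(0.03), 0.6653), (8, np.float64(-3.32), 0.1462)] (np.int64(15516), np.float64(0.06629916623888582), array([625.2,  26.4]), array([131.5,  76.2]), 89.97)
```

```bash
python3 -m crank '[[[0.0014,0.0004,0,0,0,0],[0.0014,0.0004,0,0,0,0],[0,0,0,0,0,0]]]'
python3 -m crank '[[[0.001,0.0003,0,0,0,0],[0,0,0,0,0,0]]]'
python3 - <<'E'
from h import *
s=manip.observe(); print(rot(np.array([s['position'][:2]]),np.radians(15.8)),s['position'],s['contact_force'])
E
```

```text
t: 5.9
position: [0.5585, 0.1877, 0.0059]
ee_rot: [[0.962, 0.272, -0.001], [0.272, -0.962, -0.0], [-0.001, -0.0, -1.0]]
contact_force: [-4.7, -1.8, 2.9]
grip_width: 0.498
finger_force: 2.5
t: 6.07
position: [0.5584, 0.1877, 0.0058]
ee_rot: [[0.962, 0.272, -0.004], [0.272, -0.962, -0.001], [-0.004, -0.0, -1.0]]
contact_force: [-6.8, -2.3, 5.0]
grip_width: 0.502
finger_force: 3.7
[[0.58838726 0.02855974]] [0.55838056 0.18768692 0.00583635] [-6.82454054 -2.32722423  5.01799951]
```

```bash
python3 -m crank '[[[0.0014,0.0004,0,0,0,0],[0.0014,0.0004,0,0,0,0],[0,0,0,0,0,0]]]'
python3 - <<'E'
from h import *
s=manip.observe(); print(rot(np.array([s['position'][:2]]),np.radians(15.8)),s['contact_force'])
E
```

```text
t: 6.32
position: [0.5581, 0.1877, 0.0054]
ee_rot: [[0.962, 0.272, -0.01], [0.272, -0.962, -0.002], [-0.01, -0.001, -1.0]]
contact_force: [-12.5, -3.7, 10.4]
grip_width: 0.496
finger_force: 6.8
[[0.58809146 0.02862549]] [-12.54900169  -3.67724901  10.41794894]
```

```bash
python3 -m crank '[[[-0.014,-0.004,0,0,0,0],[-0.014,-0.004,0.005,0,0,0],[0,0,0.03,0,0,0],[0,0,0.03,0,0,0],[0.0235,-0.0195,0,0,0,0],[0.0235,-0.0195,0,0,0,0],[0.0235,-0.0195,0,0,0,0],[0.0235,-0.0195,0,0,0,0]]]' -1
python3 -m crank '[[[0,0,-0.03,0,0,0],[0,0,-0.03,0,0,0],[0,0,-0.005,0,0,0],[0,0,0,0,0,0]]]'
python3 - <<'E'
from h import *
s=manip.observe(); print(rot(np.array([s['position'][:2]]),np.radians(15.8)),s['contact_force'])
t=snap('top');print(rim(t)); c=snap('wrist'); print(edges(c),rim(c)); cv2.imwrite('pics/w4.png',c['image'])
E
```

```text
t: 6.98
position: [0.632, 0.103, 0.072]
ee_rot: [[0.962, 0.273, 0.005], [0.273, -0.962, 0.001], [0.005, 0.001, -1.0]]
contact_force: [-0.2, -0.8, 0.5]
grip_width: 0.032
finger_force: 0.0
t: 7.32
position: [0.6282, 0.1032, 0.0042]
ee_rot: [[0.962, 0.273, -0.002], [0.273, -0.962, -0.001], [-0.002, 0.0, -1.0]]
contact_force: [-0.3, -0.9, 0.2]
grip_width: 0.003
finger_force: 0.0
[[ 0.63253192 -0.0717461 ]] [-0.28601069 -0.91551781  0.180395  ]
(np.int64(31), np.float64(0.06747012686914614), array([656.3,  84.4]), array([15.8, 31. ]), 54.41)
[(28, np.float64(-0.09), 0.665), None] (np.int64(5182), np.float64(0.06590229571497098), array([632.5,   6.4]), array([90.3, 66.8]), 89.77)
```

View pics/w4.png

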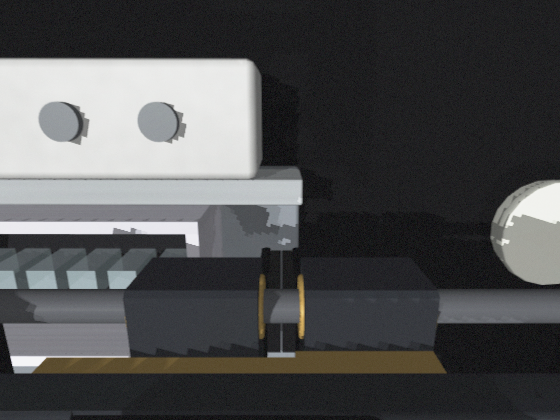

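Carrier is flush with the long stop (its edge just under the stop at row 205) and its -y end is at column 205. Closed fingers are at (280,270) behind it. Now I'll push along +y.

```bash
python3 -m crank '[[[-0.002,0.0072,0,0,0,0],[-0.002,0.0072,0,0,0,0],[-0.002,0.0072,0,0,0,0],[-0.002,0.0072,0,0,0,0],[-0.002,0.0072,0,0,0,0],[-0.002,0.0072,0,0,0,0],[-0.002,0.0072,0,0,0,0],[-0.002,0.0072,0,0,0,0]]]'
python3 -m crank '[[[-0.0014,0.0048,0,0,0,0],[0,0,0,0,0,0]]]'
python3 - <<'E'
from h import *
s=manip.observe(); print(rot(np.array([s['position'][:2]]),np.radians(15.8)),s['contact_force'])
c=snap('wrist'); print(edges(c),rim(c,ctr=(.63,.06)))
E
```

```text
t: 8.08
position: [0.6144, 0.1592, 0.0073]
ee_rot: [[0.963, 0.271, 0.003], [0.271, -0.963, -0.002], [0.003, 0.003, -1.0]]
contact_force: [1.3, -6.0, 4.4]
grip_width: 0.003
finger_force: 3.4
t: 8.25
position: [0.6125, 0.1658, 0.0072]
ee_rot: [[0.962, 0.273, 0.003], [0.273, -0.962, -0.001], [0.002, 0.001, -1.0]]
contact_force: [1.4, -2.5, 2.9]
grip_width: 0.009
finger_force: 1.5
[[ 0.63446494 -0.0072448 ]] [ 1.43934527 -2.52543667  2.86552393]
[(41, np.float64(-0.31), 0.665), None] (np.int64(6545), np.float64(0.06603806895742839), array([632.2,  51.4]), array([ 67.1, 131.4]), 0.28)
```

```bash
python3 -m crank '[[[-0.0011,0.0038,0,0,0,0],[-0.0008,0.0029,0,0,0,0],[0,0,0,0,0,0]]]'
python3 -m crank '[[[-0.0005,0.0019,0,0,0,0],[0,0,0,0,0,0]]]'
python3 - <<'E'
from h import *
s=manip.observe(); print(rot(np.array([s['position'][:2]]),np.radians(15.8)),s['contact_force'])
t=snap('top'); c=snap('wrist'); W=cloud(c); q=rot(W.reshape(-1,3),np.radians(15.8)).reshape(420,560,2)
m=(W[...,2]>.06)&(W[...,2]<.074)&(q[...,0]>.59)&(q[...,0]<.675)
for x in np.arange(.60,.67,.01):
  k=m&(abs(q[...,0]-x)<.003); print(round(x,3),k.sum(),np.round(np.percentile(q[k,1],[0,1,99,100]),4) if k.any() else '')
E
```

```text
t: 8.55
position: [0.6107, 0.1715, 0.0069]
ee_rot: [[0.962, 0.272, 0.002], [0.272, -0.962, -0.001], [0.002, 0.002, -1.0]]
contact_force: [1.4, -4.1, 4.6]
grip_width: 0.006
finger_force: 2.5
t: 8.72
position: [0.6103, 0.1728, 0.0069]
ee_rot: [[0.962, 0.271, 0.002], [0.271, -0.962, -0.001], [0.002, 0.002, -1.0]]
contact_force: [1.7, -5.6, 6.0]
grip_width: 0.005
finger_force: 2.9
[[6.34271174e-01 1.33506385e-04]] [ 1.73449531 -5.56604243  5.96825563]
0.6 236 [0.0834 0.1055 0.1197 0.1198]
0.61 0 
0.62 0 
0.63 0 
0.64 35 [-0.0041 -0.0041  0.0054  0.0056]
0.65 83 [0.011  0.011  0.0158 0.0159]
0.66 1936 [0.011  0.0112 0.1108 0.1125]
0.67 0
```

```bash
python3 -m crank '[[[-0.0008,0.0029,0,0,0,0],[-0.0005,0.0019,0,0,0,0],[0,0,0,0,0,0]]]'
python3 -m crank '[[[-0.0005,0.0019,0,0,0,0],[0,0,0,0,0,0]]]'
python3 -m crank '[[[-0.0003,0.001,0,0,0,0],[0,0,0,0,0,0]]]'
python3 - <<'E'
from h import *
s=manip.observe(); print(rot(np.array([s['position'][:2]]),np.radians(15.8)),s['contact_force'])
E
```

```text
t: 9.07
position: [0.6089, 0.1778, 0.0069]
ee_rot: [[0.962, 0.272, 0.002], [0.272, -0.962, -0.001], [0.002, 0.002, -1.0]]
contact_force: [0.7, -4.9, 4.6]
grip_width: 0.003
finger_force: 2.8
t: 9.23
position: [0.6086, 0.1789, 0.007]
ee_rot: [[0.963, 0.271, 0.003], [0.271, -0.963, -0.002], [0.002, 0.003, -1.0]]
contact_force: [1.3, -5.6, 5.4]
grip_width: 0.004
finger_force: 3.5
t: 9.4
position: [0.6086, 0.1789, 0.0069]
ee_rot: [[0.963, 0.27, 0.003], [0.27, -0.963, -0.003], [0.002, 0.004, -1.0]]
contact_force: [2.3, -7.0, 6.0]
grip_width: 0.006
finger_force: 4.2
[[0.63430665 0.00642723]] [ 2.32845378 -6.96765643  5.98095537]
```

```bash
python3 -m crank '[[[-0.0005,0.0019,0,0,0,0],[-0.0003,0.001,0,0,0,0],[0,0,0,0,0,0]]]'
python3 -m crank '[[[0.006,-0.022,0,0,0,0],[0,0,0.035,0,0,0],[0,0,0.035,0,0,0],[-0.0316,0.016,0.025,0,0,0],[-0.0316,0.016,0.025,0,0,0],[-0.0316,0.016,0.025,0,0,0],[-0.0316,0.016,0.025,0,0,0],[0,0,0,0,0,0]]]' 0
python3 -m crank '[[[0,0,0,0,0,0]]]'
python3 - <<'E'
from h import *
c=snap('wrist'); print(edges(c),rim(c,ctr=(.632,.08))); cv2.imwrite('pics/w5.png',c['image'])
E
```

```text
t: 9.65
position: [0.6085, 0.1788, 0.007]
ee_rot: [[0.963, 0.269, 0.004], [0.269, -0.963, -0.006], [0.002, 0.007, -1.0]]
contact_force: [3.4, -10.7, 4.6]
grip_width: 0.007
finger_force: 6.3
t: 10.32
position: [0.486, 0.2314, 0.1754]
ee_rot: [[0.959, 0.282, -0.001], [0.282, -0.959, 0.008], [0.002, -0.008, -1.0]]
contact_force: [-0.4, 0.6, -0.1]
grip_width: 0.475
finger_force: 0.0
t: 10.4
position: [0.4888, 0.2276, 0.1732]
ee_rot: [[0.961, 0.278, 0.0], [0.278, -0.961, 0.004], [0.001, -0.003, -1.0]]
contact_force: [-0.0, -0.1, 0.1]
grip_width: 0.483
finger_force: 0.0
[(37, np.float64(-2.11), 0.6597), (15, np.float64(-4.75), 0.1472)] (np.int64(3686), np.float64(0.06637777102427306), array([632.2,  82.2]), array([ 65.9, 130.4]), 0.24)
```

View pics/w5.png

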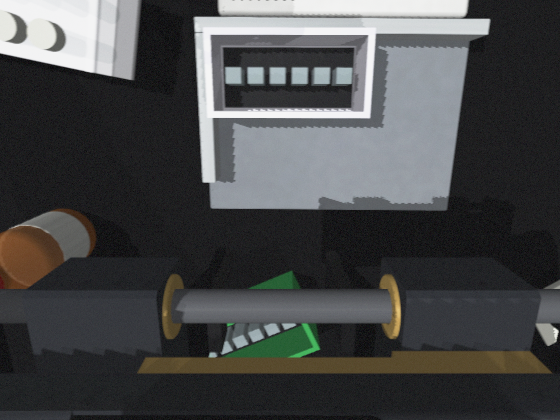

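Carrier sits against both stops (relative -32.8/-64.7 mm, 0.24°). On to the long cover, with a hover to look first.

```bash
python3 -m crank '[[[0.0093,-0.0382,0.004,0,0,0.036],[0.0093,-0.0382,0.004,0,0,0.036],[0.0093,-0.0382,0,0,0,0.036],[0.0093,-0.0382,0,0,0,0.036],[0.0093,-0.0382,0,0,0,0.036],[0.0093,-0.0382,0,0,0,0.036],[0.0093,-0.0382,0,0,0,0.036]]]' 0
python3 -m crank '[[[0.0093,-0.0382,0,0,0,0.036],[0.0093,-0.0382,0,0,0,0.036],[0.0093,-0.0382,0,0,0,0.036],[0.0093,-0.0382,0,0,0,0.036],[0.0093,-0.0382,-0.01,0,0,0.036],[0.0093,-0.0382,-0.02,0,0,0.039],[0,0,0,0,0,0],[0,0,0,0,0,0]]]'
python3 - <<'E'
from h import *
c=snap('wrist'); W=cloud(c); W=W[c['range_z']>0]
near=np.hypot(W[:,0]-.668,W[:,1]+.214)<.085
for lo,hi in((.011,.02),(.04,.05)):
    k=near&(W[:,2]>lo)&(W[:,2]<hi); r=cv2.minAreaRect((W[k,:2]*1000).astype(np.float32)); print(k.sum(),np.median(W[k,2]),np.round(r[0],1),np.round(r[1],1),round(r[2],2))
cv2.imwrite('pics/w6.png',c['image'])
s=manip.observe(); R=s['ee_rot']; print(s['position'],np.degrees(np.arctan2(R[1][0],R[0][0])))
E
```

```text
t: 11.03
position: [0.5556, -0.0463, 0.1788]
ee_rot: [[0.864, 0.503, -0.002], [0.503, -0.864, -0.001], [-0.002, -0.001, -1.0]]
contact_force: [1.1, -0.1, -0.2]
grip_width: 0.504
finger_force: 0.0
t: 11.7
position: [0.6085, -0.2746, 0.1478]
ee_rot: [[0.739, 0.674, -0.006], [0.674, -0.739, -0.0], [-0.004, -0.004, -1.0]]
contact_force: [-0.8, 0.5, -0.1]
grip_width: 0.499
finger_force: 0.0
9807 0.014476126946155597 [ 667.1 -213.4] [128.1  64.2] 43.11
1911 0.044321690743761716 [ 667.4 -213.3] [69.3 16. ] 43.22
[ 0.60979825 -0.27203824  0.14884986] 42.5598800296589
```

View pics/w6.png

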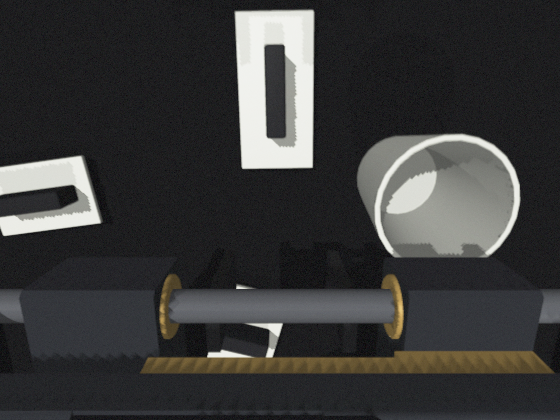

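```bash
python3 - <<'E'
from h import *
c=load('wrist'); W=cloud(c); W=W[c['range_z']>0]
a=np.radians(43.15); q=rot(W[:,:2]-[.6672,-.2133],a)  # q0 along tool x, q1 to the left
m=(W[:,2]>.1)&(W[:,2]<.116)&(q[:,1]<-.04)&(np.hypot(*q.T)<.2)&(q[:,0]>-.13)
print(m.sum(),q[m].min(0),q[m].max(0))
(x,y),r=cv2.minEnclosingCircle((q[m]*1000).astype(np.float32)); print(x,y,r)
k=m&(q[:,0]>-.06); print([ (round(v,3),np.round(q[m&(abs(q[:,0]-v)<.004),1].max(),4)) for v in np.arange(-.09,q[m,0].max(),.008)])
E
```

```text
3493 [-0.11517058 -0.16155749] [-0.02909867 -0.06564672]
-76.5490951538086 -113.59419250488281 48.15521240234375
[(np.float64(-0.09), np.float64(-0.0672)), (np.float64(-0.082), np.float64(-0.0659)), (np.float64(-0.074), np.float64(-0.0656)), (np.float64(-0.066), np.float64(-0.0665)), (np.float64(-0.058), np.float64(-0.0683)), (np.float64(-0.05), np.float64(-0.0715)), (np.float64(-0.042), np.float64(-0.077)), (np.float64(-0.034), np.float64(-0.0854))]
```

```bash
python3 -m crank '[[[0.0235,0.0237,0,0,0,0.01],[0.0235,0.0237,0,0,0,0],[0.0235,0.0237,0,0,0,0],[0,0,-0.035,0,0,0],[0,0,-0.035,0,0,0],[0,0,-0.03,0,0,0],[0,0,0,0,0,0],[0,0,0,0,0,0]]]'
python3 - <<'E'
from h import *
s=manip.observe(); R=s['ee_rot']; print(s['position'],np.degrees(np.arctan2(R[1][0],R[0][0])),s['contact_force'])
print('cover-frame offset',rot(np.array([s['position'][:2]])-[.6672,-.2133],np.radians(43.15)))
E
```

```text
t: 12.42
position: [0.6809, -0.1972, 0.0499]
ee_rot: [[0.726, 0.688, -0.003], [0.688, -0.726, 0.001], [-0.001, -0.003, -1.0]]
contact_force: [-1.1, 0.4, -0.0]
grip_width: 0.503
finger_force: 0.0
[ 0.68088273 -0.19722038  0.04992455] 43.455752448295094 [-1.05993707  0.37459593 -0.03590876]
cover-frame offset [[0.02097948 0.00237338]]
```

```bash
python3 -m crank '[[[-0.0004,-0.0038,-0.02,0,0,-0.005],[0,0,-0.02,0,0,0],[0,0,-0.015,0,0,0],[0,0,-0.008,0,0,0],[0,0,-0.002,0,0,0],[0,0,0,0,0,0]]]'
python3 -m crank '[[[0,0,0,0,0,0],[0,0,0,0,0,0],[0,0,0,0,0,0],[0,0,0,0,0,0],[0,0,0,0,0,0]]]' -1 40
```

```text
t: 12.92
position: [0.6818, -0.2029, -0.0132]
ee_rot: [[0.73, 0.683, 0.001], [0.683, -0.73, 0.0], [0.001, 0.001, -1.0]]
contact_force: [-0.9, -0.4, 0.2]
grip_width: 0.501
finger_force: 0.0
t: 13.33
position: [0.6815, -0.2031, -0.0133]
ee_rot: [[0.73, 0.683, 0.001], [0.683, -0.73, -0.0], [0.0, 0.001, -1.0]]
contact_force: [-1.6, 1.6, 1.7]
grip_width: 0.209
finger_force: 0.5
```

```bash
python3 -m crank '[[[0,0,0,0,0,0],[0,0,0,0,0,0],[0,0,0,0,0,0]]]'
python3 -m crank '[[[0,0,0.01,0,0,0],[0,0,0.01,0,0,0],[0,0,0.03,0,0,0],[0,0,0.035,0,0,0],[0,0,0.035,0,0,0],[0,0,0.035,0,0,0],[0,0,0.01,0,0,0],[0,0,0,0,0,0]]]'
python3 - <<'E'
from h import *
c=snap('wrist'); cv2.imwrite('pics/w7.png',c['image'])
E
```

```text
t: 13.58
position: [0.6813, -0.203, -0.0135]
ee_rot: [[0.73, 0.683, 0.0], [0.683, -0.73, 0.0], [0.0, 0.0, -1.0]]
contact_force: [-0.0, 0.9, 2.7]
grip_width: 0.18
finger_force: 40.0
t: 14.25
position: [0.6835, -0.2045, 0.1561]
ee_rot: [[0.731, 0.683, 0.008], [0.683, -0.731, -0.002], [0.005, 0.007, -1.0]]
contact_force: [0.9, -0.2, -1.7]
grip_width: 0.181
finger_force: 40.0
```

View pics/w7.png

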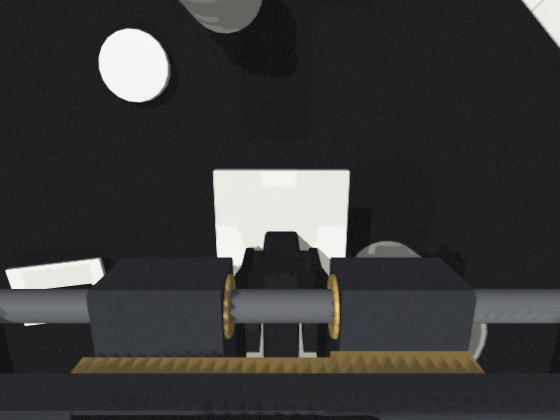

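Cover is held, with the plate's front edge at row 170 between columns 213 and 350. I'll measure its pose in the hand and the move it needs.

```bash
cat > m.py <<'E'
from h import *
def held():
    c=snap('wrist'); s=manip.observe(); p=np.array(s['position']); R=np.array(s['ee_rot'])
    W=cloud(c); ok=(c['range_z']>0); q=(W-p)@R   # tool coords
    z=W[...,2]-p[2]; m=ok&(abs(z-.0285)<.006)&(q[...,0]>.012)&(q[...,0]<.09)&(abs(q[...,1])<.05)
    P=q[m]; zt=np.median(z[m]); 
    L=[];Rr=[];F=[]
    for x in np.arange(.014,.043,.003):
        k=P[abs(P[:,0]-x)<.0015]
        if len(k)>5: L.append((x,k[:,1].min())); Rr.append((x,k[:,1].max()))
    for y in np.arange(-.026,.027,.004):
        k=P[abs(P[:,1]-y)<.002]
        if len(k)>5: F.append((y,k[:,0].max()))
    L,Rr,F=map(np.array,(L,Rr,F))
    # plane tilt
    A=np.c_[P[:,:2],np.ones(len(P))]; pl=np.linalg.lstsq(A,P[:,2],rcond=None)[0]
    kL=np.polyfit(*L.T,1)[0];kR=np.polyfit(*Rr.T,1)[0];kF=np.polyfit(*F.T,1)[0]
    print('ztop-tcp',zt,'L',np.median(L[:,1]),'R',np.median(Rr[:,1]),'front',np.median(F[:,1]),'slopes deg',np.degrees([kL,kR,kF]),'tilt deg',np.degrees(pl[:2]))
    print('pos',p,'yaw',np.degrees(np.arctan2(R[1,0],R[0,0])))
E
python3 -c "from m import *; held()"
```

```text
ztop-tcp 0.03030514351052685 L -0.031453756819404294 R 0.032295949778232316 front 0.047055675587786464 slopes deg [-0.00586602  0.43371167 -0.16546712] tilt deg [ 0.69787353 -0.24928415]
pos [ 0.68055922 -0.202687    0.15049301] yaw 43.07486245493729
```

```bash
python3 -m crank '[[[0,0,0.02,0,0,0],[-0.0077,0.0362,0.02,0,0,0.0842],[-0.0077,0.0362,0,0,0,0.0842],[-0.0077,0.0362,0,0,0,0.0842],[-0.0077,0.0362,0,0,0,0.0842],[-0.0077,0.0362,0,0,0,0.0842],[-0.0077,0.0362,0,0,0,0.0842]]]'
python3 -m crank '[[[-0.0077,0.0362,0,0,0,0.0842],[-0.0077,0.0362,0,0,0,0.0842],[-0.0077,0.0362,0,0,0,0.0842],[-0.0077,0.0362,0,0,0,0.0842],[-0.0077,0.0362,0,0,0,0.0842],[-0.0077,0.0362,0,0,0,0.0842],[-0.0077,0.0362,0,0,0,0.0842]]]'
python3 -m crank '[[[0,0,-0.03,0,0,0],[0,0,-0.03,0,0,0],[0,0,-0.02,0,0,0],[0,0,0,0,0,0],[0,0,0,0,0,0],[0,0,0,0,0,0],[0,0,0,0,0,0]]]'
python3 - <<'E'
from m import *; held(); c=load('wrist'); cv2.imwrite('pics/w8.png',c['image'])
s=manip.observe(); print(rot(np.array([s['position'][:2]]),np.radians(15.8)))
print(edges(c),rim(c,ctr=(.632,.08)))
E
```

```text
t: 14.93
position: [0.6327, 0.0158, 0.188]
ee_rot: [[0.304, 0.953, -0.005], [0.953, -0.304, -0.0], [-0.002, -0.005, -1.0]]
contact_force: [1.3, -0.4, -1.7]
grip_width: 0.182
finger_force: 40.0
t: 15.52
position: [0.5788, 0.2684, 0.188]
ee_rot: [[-0.276, 0.961, -0.005], [0.961, 0.276, -0.002], [-0.001, -0.005, -1.0]]
contact_force: [0.8, -0.1, -1.9]
grip_width: 0.182
finger_force: 40.0
t: 16.1
position: [0.5822, 0.2674, 0.1123]
ee_rot: [[-0.272, 0.962, 0.002], [0.962, 0.272, 0.001], [0.001, 0.002, -1.0]]
contact_force: [0.8, -0.2, -1.0]
grip_width: 0.182
finger_force: 40.0
ztop-tcp 0.02777827046600391 L -0.03241491840162189 R 0.031385118044366944 front 0.047170693853486434 slopes deg [ 0.36128113  0.3314     -0.23766637] tilt deg [1.04471477 0.07693717]
pos [0.58229098 0.26746173 0.11250452] yaw 105.7694068574096
[[0.6331154  0.09881016]]
[None, (8, np.float64(-0.03), 0.1476)] (np.int64(1069), np.float64(0.0663995349172487), array([631.3, 140.7]), array([12.7, 65.9]), 89.91)
```

View pics/w8.png

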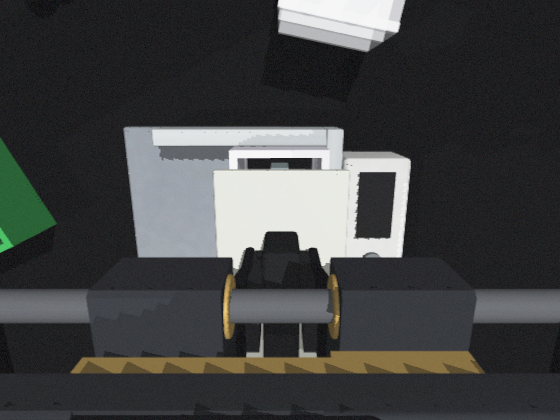

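The cover is over the carrier; its centre is about 1 mm off in x and right in y. I'll correct that and insert.

```bash
python3 -m crank '[[[-0.001,-0.0003,-0.02,0,0,0],[0,0,-0.02,0,0,0],[0,0,-0.01,0,0,0],[0,0,0,0,0,0],[0,0,0,0,0,0]]]'
python3 -m crank '[[[0,0,-0.004,0,0,0],[0,0,-0.004,0,0,0],[0,0,-0.003,0,0,0],[0,0,0,0,0,0]]]'
python3 - <<'E'
from h import *
s=manip.observe(); print(rot(np.array([s['position'][:2]]),np.radians(15.8)),s['position'],s['contact_force'],s['moment'])
E
```

```text
t: 16.57
position: [0.5805, 0.267, 0.0615]
ee_rot: [[-0.272, 0.962, 0.0], [0.962, 0.272, 0.0], [0.0, 0.0, -1.0]]
contact_force: [-0.6, -0.4, -1.0]
grip_width: 0.182
finger_force: 40.0
t: 16.9
position: [0.5799, 0.2668, 0.0497]
ee_rot: [[-0.272, 0.962, -0.0], [0.962, 0.272, -0.0], [-0.0, -0.001, -1.0]]
contact_force: [-0.4, -0.0, -1.5]
grip_width: 0.179
finger_force: 40.0
[[0.63067386 0.09880328]] [0.57994355 0.26679033 0.0496834 ] [-0.39339379 -0.04926726 -1.4500691 ] [-0.00244176  0.00579256  0.03019808]
```

```bash
python3 -m crank '[[[0,0,-0.003,0,0,0],[0,0,-0.002,0,0,0],[0,0,0,0,0,0]]]'
python3 -m crank '[[[0,0,-0.002,0,0,0],[0,0,0,0,0,0]]]'
python3 - <<'E'
from m import *
s=manip.observe(); print(rot(np.array([s['position'][:2]]),np.radians(15.8)),s['position'],s['contact_force'],s['moment']); held()
E
```

```text
t: 17.15
position: [0.5799, 0.2668, 0.0445]
ee_rot: [[-0.272, 0.962, -0.001], [0.962, 0.272, -0.0], [-0.0, -0.001, -1.0]]
contact_force: [-0.0, 0.2, -0.4]
grip_width: 0.182
finger_force: 40.0
t: 17.32
position: [0.5805, 0.267, 0.0435]
ee_rot: [[-0.272, 0.962, 0.001], [0.962, 0.272, 0.0], [0.0, 0.001, -1.0]]
contact_force: [0.2, 1.1, 2.0]
grip_width: 0.182
finger_force: 40.0
[[0.63127996 0.09887408]] [0.58050748 0.26702348 0.04352207] [0.24543514 1.07033393 1.97773818] [-0.09815296  0.21872654 -0.02462909]
ztop-tcp 0.027953013489116142 L -0.0323370464702303 R 0.03302418266607754 front 0.0482641828164146 slopes deg [ 0.51710547 -0.17006785  0.32577817] tilt deg [2.01366524 0.42721251]
pos [0.58052368 0.26701075 0.04352726] yaw 105.78652163618735
```

```bash
python3 -m crank '[[[0,0,-0.001,0,0,0],[0,0,-0.001,0,0,0],[0,0,0,0,0,0]]]'
python3 -m crank '[[[0,0,0.001,0,0,0],[0,0,0,0,0,0],[0,0,0,0,0,0],[0,0,0,0,0,0],[0,0,0,0,0,0]]]' -0.2
python3 -m crank '[[[0,0,0.01,0,0,0],[0,0,0.03,0,0,0],[0,0,0.035,0,0,0],[0.01,-0.035,0.02,0,0,0],[0.01,-0.035,0.02,0,0,0],[0.01,-0.035,0,0,0,0],[0,0,0,0,0,0],[0,0,0,0,0,0]]]'
python3 - <<'E'
from h import *
c=snap('wrist'); cv2.imwrite('pics/w9.png',c['image']); W=cloud(c); W=W[c['range_z']>0]; q=rot(W,np.radians(15.8))
n=(abs(q[:,0]-.632)<.045)&(abs(q[:,1]-.082)<.08)
for lo,hi in((.060,.079),(.095,.11)):
    k=n&(W[:,2]>lo)&(W[:,2]<hi); r=cv2.minAreaRect((q[k]*1000).astype(np.float32)); print(k.sum(),np.median(W[k,2]),np.round(r[0],1),np.round(r[1],1),round(r[2],2))
    A=np.c_[q[k],np.ones(k.sum())]; print('tilt deg',np.degrees(np.linalg.lstsq(A,W[k,2],rcond=None)[0][:2]))
print(edges(c))
E
```

```text
t: 17.62
position: [0.5805, 0.2671, 0.0435]
ee_rot: [[-0.272, 0.962, 0.0], [0.962, 0.272, 0.001], [0.001, 0.001, -1.0]]
contact_force: [-5.8, -2.5, 13.5]
grip_width: 0.179
finger_force: 40.0
t: 18.03
position: [0.5801, 0.2668, 0.0416]
ee_rot: [[-0.272, 0.962, -0.0], [0.962, 0.272, -0.0], [-0.0, -0.0, -1.0]]
contact_force: [0.6, -0.1, 0.6]
grip_width: 0.387
finger_force: 0.0
t: 18.7
position: [0.6113, 0.1584, 0.1582]
ee_rot: [[-0.266, 0.964, 0.002], [0.964, 0.266, -0.0], [-0.001, 0.002, -1.0]]
contact_force: [-1.3, -0.1, -0.5]
grip_width: 0.403
finger_force: 0.0
12005 0.0714523769301978 [631.7  74.9] [116.4  66.3] 89.95
tilt deg [-0.60221342  0.01923663]
2782 0.10134102711129964 [630.5  82. ] [15.7 69.5] 0.08
tilt deg [-0.02737138 -0.05233572]
[(43, np.float64(1.14), 0.6674), None]
```

View pics/w9.png

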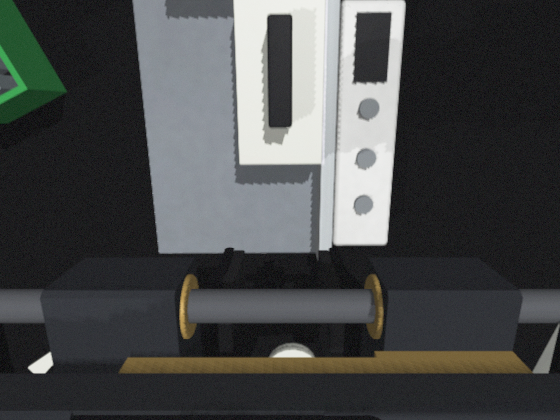

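The cover is seated and level: bar top 101 mm, centre within about 1.5 mm. The carrier is still on both stops and the gripper is clear. Handing in.

```bash
python3 -m crank '[[[0,0,0,0,0,0],[0,0,0,0,0,0]]]' >/dev/null; python3 -c "
from station import manip; print(manip.job_done())"
```

```text
the job is handed in; nothing more can be done
None
```

The carrier is registered against both stops, the long cover is seated level in its opening, and the job is handed in; the final camera check was good, but the hand-in returned no verdict.

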